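Balance the centrifuge rotor

ROBOT

A 6-joint arm with a two-finger parallel gripper is mounted at the origin on a cart in front of the work surface, level with it; the furniture and walls round the work are solid. World frame = base frame: x ahead of the robot, y to its left, z up, the work surface at z = 0. Lengths are in m, angles in rad, forces in N, time in s.
With the tool pointing down it reaches from about 0.425 to 1.125 m from the base axis. Payload 14.9 kg.
Tool frame: the origin (TCP) lies at the very end of the fingers, on their centre line; the grasp point (between the pads) lies 19 mm behind it; z points along the fingers, y is the line along which they close (so a half turn about z gives the same grasp; the last joint's range is limited). The gripper opens to 91 mm and grips with 3 to 60 N. Pads are 32 mm wide; open, the fingers measure 118 mm over their backs; the gripper's body (76 mm by 178 mm) begins 60 mm behind the grasp point.
Start: joints at [-1.344, 0.379, 1.734, -0, 1.028, -0.033], TCP at [0.18, -0.677, 0.214] pointing down, gripper open.
Joint ranges: [-2.77, 2.77], [-0.74, 2.19], [0, 2.66], [-1.06, 4.2], [0.31, 2.87], [-3.08, 3.08]. Speed limits (rad/s): [1.89, 1.89, 2.39, 3.14, 3.14, 3.14].

INTERFACE

Orientations are given as a rotation vector (axis times angle).
In Python, from cell import robot gives the robot as it stands.
- The arm moves only by the tool carry_out, never from a script. Its argument "moves" is a list of rows, each a list of 3 entries, a list of its own where there are three numbers: the shift along the tool's x, y, z in cm, then the turn, a rotation vector about the tool's x, y, z in degrees, then the gripper's target within -1 to 1 (fully open at 1, half-way at 0, shut at -1). In form: [[[tx, ty, tz], [rx, ry, rz], grip], ...]. A call has 1 to 12 rows; each row is the pose to reach, as a shift and turn from the pose commanded when the call began, along the tool's axes at that moment; what a row does not reach only later rows make up. A row lasts 1/12 s, in which the tool goes at most 41.7 mm and 7.16 degrees, less where a joint would pass 70% of its speed; a pose out of reach is approached as far as the arm can. A call with a gripper value outside its range is refused whole. The fingers move at their own pace and stop on an object; the grip force is fixed at half the most. Time passes only in rows, so rows that repeat a pose let the fingers close. It gives the time, the measured TCP pose, the force, the opening and the grip force at its end, in the units of the state.
- robot.get_obs(): the state, without advancing time (a new reading comes with each control period).
- robot.read_camera(name): name is "side" or "top"; returns a dict with "img" (384x512x3 uint8, red, green, blue), "z_map" (384x512 float32, m along the optical axis (not along the pixel's ray), 0 where there is no reading), "fx", "fy", "cx", "cy" (pixels), "world_to_cam" (4x4, takes a point from world to camera coordinates). Camera axes: x right, y down, z forward; pixel columns grow to the right and rows downward; lengths in m; the calibration is good to about 2 mm. A picture is of the moment at which its call begins.
- robot.finish_job(): hands the job in; it is judged then, once.
The state is a dict: "time": time; "qpos": joint angles; "qvel": joint speeds; "joint_torque": joint torques, N m; "tool_pos": TCP position; "tool_rot": TCP orientation; "ft_force": force on the tool from outside, world axes, zero at the start; "wrist_torque": the same for the moment, N m; "width": finger opening in m; "grip_force": force on a finger pad.
Only numpy, scipy, OpenCV 4.12 (cv2) and the standard library are available. Lean on these libraries where they do the work, as an engineer would, in place of code of your own. Each camera call takes 0.05 s, during which the arm holds its last target. There are 200 camera calls.

TASK

Somebody left this centrifuge rotor half loaded and out of balance, with an orange-capped sample tube facing a blue-capped water tube. Put it right and finish loading: all four tubes fully down in the buckets, one in each, the two orange-capped tubes directly opposite each other across the hub and the two blue-capped tubes opposite each other in the buckets between them. Keep the tubes upright and set each one down gently, without dropping it.

Things in the scene. Friction and masses are not known exactly. Their poses are not given: they have to be found in the camera images.
- orange_a: Sample tube: orange cap, pink contents; upright 50 ml screw-cap tube, 114 mm tall, about 65 g; clear barrel 30 mm across with a flat skirted foot it can stand on; the orange cap is 36 mm across and takes up the top 14 mm. Origin: centre of the underside; z: up along the tube. At the start it stands in one bucket of the rotor. Interchangeable with the other orange-capped tube. Its yaw means nothing.
- orange_b: Sample tube: orange cap, pink contents; upright 50 ml screw-cap tube, 114 mm tall, about 65 g; clear barrel 30 mm across with a flat skirted foot it can stand on; the orange cap is 36 mm across and takes up the top 14 mm. Origin: centre of the underside; z: up along the tube. At the start it stands on the bench, to the left or right of the rotor (the low loose orange cap, 16 mm tall, that lies on the bench is no tube). Its yaw means nothing.
- blue_a: Water (balance) tube: blue cap, colourless contents; upright 50 ml screw-cap tube, 114 mm tall, about 65 g; clear barrel 30 mm across with a flat skirted foot it can stand on; the blue cap is 36 mm across and takes up the top 14 mm. Origin: centre of the underside; z: up along the tube. At the start it stands in the bucket opposite the orange-capped tube. Interchangeable with the other blue-capped tube. Its yaw means nothing.
- blue_b: Water (balance) tube: blue cap, colourless contents; upright 50 ml screw-cap tube, 114 mm tall, about 65 g; clear barrel 30 mm across with a flat skirted foot it can stand on; the blue cap is 36 mm across and takes up the top 14 mm. Origin: centre of the underside; z: up along the tube. At the start it stands on the bench, on the other side of the rotor from the orange-capped one. Its yaw means nothing.
- rotor: Four-place swing-out centrifuge rotor of pale bare aluminium on a low black loading stand, about 230 mm across; it is fixed and does not turn or tip. Origin: on the spindle axis at bench level; z up; its nut tops out 78 mm above the bench. The four buckets sit 85 mm from the spindle on its +x, +y, -x and -y axes (bucket 1, 2, 3, 4), so opposite buckets are 170 mm apart and neighbours 120 mm.
- bucket_1: Steel bucket of the rotor on the rotor's +x side, fixed and upright, opposite bucket 3: an open round cup 59 mm across at the rim and 62 mm tall. Origin: centre of its underside, 12 mm above the bench; z up. Bore 44 mm across, widening to 52 mm at the mouth; a tube stands on the rubber cushion 7 mm above the origin, and then its cap stays clear above the rim (tube top 121 mm above the origin).
- bucket_2: Steel bucket of the rotor on the rotor's +y side, fixed and upright, opposite bucket 4: an open round cup 59 mm across at the rim and 62 mm tall. Origin: centre of its underside, 12 mm above the bench; z up. Bore 44 mm across, widening to 52 mm at the mouth; a tube stands on the rubber cushion 7 mm above the origin, and then its cap stays clear above the rim (tube top 121 mm above the origin).
- bucket_3: Steel bucket of the rotor on the rotor's -x side, fixed and upright, opposite bucket 1: an open round cup 59 mm across at the rim and 62 mm tall. Origin: centre of its underside, 12 mm above the bench; z up. Bore 44 mm across, widening to 52 mm at the mouth; a tube stands on the rubber cushion 7 mm above the origin, and then its cap stays clear above the rim (tube top 121 mm above the origin).
- bucket_4: Steel bucket of the rotor on the rotor's -y side, fixed and upright, opposite bucket 2: an open round cup 59 mm across at the rim and 62 mm tall. Origin: centre of its underside, 12 mm above the bench; z up. Bore 44 mm across, widening to 52 mm at the mouth; a tube stands on the rubber cushion 7 mm above the origin, and then its cap stays clear above the rim (tube top 121 mm above the origin).
Things that resemble listed ones, but are neither listed nor needed, are in the scene too. Leave any red look-alike of the orange_a alone.

How it is judged:
By the outcome, as a careful person would: the job done as asked, in the order asked, and still so for the second after the job is handed in, with the robot touching nothing.
It also fails if it takes over 80 s, if anything falls off the work surface, if the arm or the gripper's body presses on something with over 40 N, if the wrist force passes 120 N, or if a joint passes its speed limit or range.

## Working session

There is one attempt and no reset: what is moved stays moved. The work goes in short steps, Python scripts to look and compute and a tool call to move; the robot and the scene stay as the last step left them, time stands still between calls to the robot, and variables do not carry over. Pictures are saved under pics/ and viewed, at most 14 in all, crops included, and the job is handed in when it is done.

Besides the shell and the picture viewer there is one more tool, called after "Request:" in YAML: its name, and indented under it one key for each argument. carry_out: Moves the arm, as the interface text tells. Its arguments: {"type":"object","properties":{"moves":{"type":"array","items":{"type":"array"}}},"required":["moves"]}

```bash
mkdir -p pics; cat > h.py <<'E'
import numpy as np, cv2
from cell import robot
def snap(n,f):
    c=robot.read_camera(n); cv2.imwrite('pics/'+f,c['img'][:,:,::-1]); np.savez('pics/'+f+'.npz',**c); return c
def px(c,u,v,z=None):
    T=np.linalg.inv(c['world_to_cam']); d=np.array([(u-c['cx'])/c['fx'],(v-c['cy'])/c['fy'],1])
    if z is None: s=float(c['z_map'][int(v),int(u)])
    else: s=(z-T[2,3])/(T[:3,:3]@d)[2]
    return T[:3,:3]@d*s+T[:3,3]
E
python3 - <<'E'
from h import *
a=snap('top','t0.png');snap('side','s0.png')
o=robot.get_obs();print(o['tool_pos'],o['tool_rot'],o['width'],o['time'])
print(np.linalg.inv(a['world_to_cam']).round(3))
E
```

```text
[ 0.1797382  -0.67618046  0.21337908] [-3.11420981e+00 -4.06819428e-01  1.47186421e-04] 0.09113073982961525 0.1
[[ 0.006 -0.99   0.142  0.339]
 [-1.    -0.009 -0.02   0.016]
 [ 0.021 -0.142 -0.99   1.245]
 [ 0.     0.     0.     1.   ]]
```

View pics/t0.png

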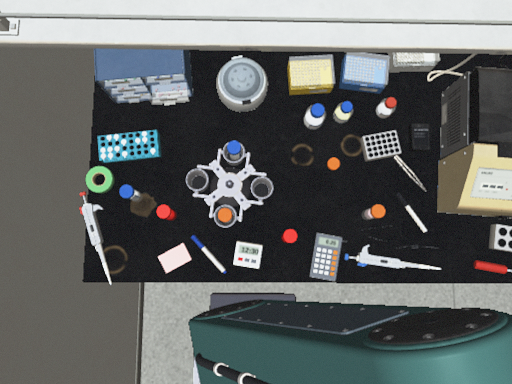

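View pics/s0.png

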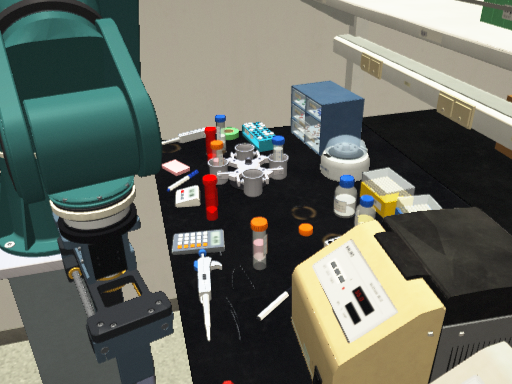

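The top view shows these caps:
- Rotor: blue at (234,148), orange at (225,214).
- Empty buckets: (197,181) and (262,187).
- Bench: a blue-capped tube at (127,191) and an orange-capped tube at (377,211).
- Red look-alikes: (165,212) and (290,236). The loose orange cap is at (333,163).
- Blue-capped bottles at (316,112) and (345,110) are too squat to be tubes.

I'll confirm these in enlarged crops and measure.

```bash
python3 - <<'E'
from h import *
c=dict(np.load('pics/t0.png.npz'));s=dict(np.load('pics/s0.png.npz'))
im=c['img'][:,:,::-1]
a=cv2.resize(im[130:250,90:220],None,fx=3,fy=3,interpolation=2);b=cv2.resize(im[130:250,320:420],None,fx=3,fy=3,interpolation=2)
d=cv2.resize(im[130:250,220:320],None,fx=1.0,fy=3,interpolation=2)
cv2.imwrite('pics/c0.png',np.hstack([a,b]))
hsv=cv2.cvtColor(c['img'],cv2.COLOR_RGB2HSV)
def ms(n,u,v,z):
    # centroid of the pixels at cap-top height about (u,v)
    P=[];
    for y in range(v-12,v+13):
        for x in range(u-12,u+13):
            q=px(c,x,y)
            if abs(q[2]-z)<.006 and hsv[y,x,1]>130:P.append(q)
    P=np.array(P);print(n,len(P),P.mean(0).round(4),((P.max(0)+P.min(0))/2)[:2].round(4),np.ptp(P,0).round(3))
ms('blue_b',127,191,.114);ms('orange_b',377,211,.114);ms('blue_a',234,148,.133);ms('orange_a',225,214,.133)
for u,v in [(197,181),(262,187)]: print('bucket',px(c,u,v,.074).round(4))
for u,v in [(127,191),(142,205),(165,212),(290,236),(333,163),(230,184),(377,211),(225,214),(234,148)]: print(u,v,px(c,u,v).round(3))
E
```

```text
blue_b 156 [0.4876 0.3243 0.1148] [0.4874 0.3248] [0.033 0.034 0.012]
orange_b 154 [ 0.4428 -0.3042  0.115 ] [ 0.4423 -0.3053] [0.033 0.035 0.011]
blue_a 144 [0.5983 0.0574 0.1342] [0.5989 0.0572] [0.032 0.033 0.012]
orange_a 148 [0.4298 0.0773 0.1343] [0.4302 0.0769] [0.032 0.032 0.009]
bucket [0.5218 0.1529 0.074 ]
bucket [ 0.5075 -0.016   0.074 ]
127 191 [0.488 0.321 0.118]
142 205 [0.465 0.309 0.002]
165 212 [0.437 0.225 0.115]
290 236 [ 0.38  -0.085  0.116]
333 163 [ 0.584 -0.213  0.018]
230 184 [0.513 0.067 0.083]
377 211 [ 0.444 -0.304  0.113]
225 214 [0.431 0.076 0.135]
234 148 [0.596 0.056 0.135]
```

View pics/c0.png

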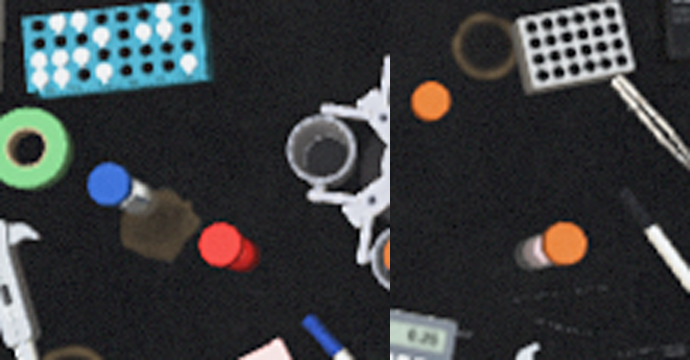

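The crop confirms the targets: the blue tube at (127,191) with a clear barrel, and the orange tube at (377,211) with pink contents. The neighbour at (165,212) is red, the brown patch is a stain (z about 0), and the cap at (333,163) is only 18 mm high. Cap tops measure 0.114 and 0.134 m as they should, and the filled buckets are 170 mm apart.

The plan is three moves: blue_a from the far bucket to the right one, orange_b to the far one, and blue_b to the left one.

```bash
cat >> h.py <<'E'
from scipy.spatial.transform import Rotation
def go(*t):
    o=robot.get_obs();R=Rotation.from_rotvec(o['tool_rot'])
    print('t',round(o['time'],2),'at',o['tool_pos'].round(4) if hasattr(o['tool_pos'],'round') else o['tool_pos'],'w',round(o['width'],4))
    for p in t: print(p,'-> cm',(R.inv().apply(np.array(p)-o['tool_pos'])*100).round(2))
E
python3 - <<'E'
from h import *
from scipy.optimize import least_squares
c=dict(np.load('pics/t0.png.npz'))
v,u=np.mgrid[:384,:512]; T=np.linalg.inv(c['world_to_cam']);z=c['z_map']
P=np.stack([(u-c['cx'])/c['fx']*z,(v-c['cy'])/c['fy']*z,z],-1)@T[:3,:3].T+T[:3,3]
for g in [(.524,.1516),(.5045,-.0172)]:
    r=np.hypot(P[...,0]-g[0],P[...,1]-g[1]);m=(r<.036)&(abs(P[...,2]-.075)<.006)
    Q=P[m][:,:2]; f=least_squares(lambda p:np.hypot(*(Q-p).T)-.0278,g,loss='soft_l1',f_scale=.002);print(len(Q),f.x.round(4),np.abs(f.fun).mean())
m=(P[...,0]>.1)&(P[...,0]<.65)&(z>0)
for a in np.arange(-.8,.5,.1):
    k=m&(P[...,1]>a)&(P[...,1]<a+.1)
    if k.any(): i=np.argmax(np.where(k,P[...,2],-9)); print(round(a,1),P.reshape(-1,3)[i].round(3))
go((.5986,.0573,.33),(.5986,.0573,.2),(.5986,.0573,.107))
E
```

```text
108 [0.5247 0.1543] 0.0012819978415112765
108 [ 0.5053 -0.0139] 0.0012177743339923562
-0.8 [ 0.434 -0.706  0.004]
-0.7 [ 0.533 -0.601  0.199]
-0.6 [ 0.566 -0.565  0.233]
-0.5 [ 0.536 -0.5    0.191]
-0.4 [ 0.453 -0.312  0.12 ]
-0.3 [ 0.286 -0.201  0.86 ]
-0.2 [ 0.25  -0.153  0.903]
-0.1 [ 0.258 -0.099  0.883]
-0.0 [0.182 0.    0.663]
0.1 [0.154 0.101 0.433]
0.2 [0.446 0.222 0.12 ]
0.3 [0.5   0.323 0.12 ]
0.4 [0.642 0.48  0.427]
t 0.1 at [ 0.1797 -0.6762  0.2134] w 0.0911
(0.5986, 0.0573, 0.33) -> cm [ 59.32 -60.14 -11.6 ]
(0.5986, 0.0573, 0.2) -> cm [ 59.32 -60.13   1.4 ]
(0.5986, 0.0573, 0.107) -> cm [ 59.32 -60.12  10.7 ]
```

Request:
carry_out:
  moves:
    - [[0,0,-4],[0,0,0],1]
    - [[0,0,-8],[0,0,0],1]
    - [[3,-3,-11],[0,0,0],1]
    - [[6,-6,-11],[0,0,0],1]
    - [[9,-9,-11],[0,0,0],1]
    - [[12,-12,-11],[0,0,0],1]
    - [[15,-15,-11],[0,0,0],1]
    - [[18,-18,-11],[0,0,0],1]
    - [[21,-21,-11],[0,0,0],1]
    - [[24,-24,-11],[0,0,0],1]
    - [[27,-27,-11],[0,0,0],1]
    - [[30,-30,-11],[0,0,0],1]

```text
time: 1.1
tool_pos: [0.3853, -0.321, 0.3238]
tool_rot: [-3.115, -0.406, -0.0]
ft_force: [0.7, -1.2, 0.6]
width: 0.0914
grip_force: 0.0
```

Request:
carry_out:
  moves:
    - [[3,-3,0],[0,0,0],1]
    - [[6,-6,0],[0,0,0],1]
    - [[9,-9,0],[0,0,0],1]
    - [[12,-12,0],[0,0,0],1]
    - [[15,-15,0],[0,0,0],1]
    - [[18,-18,0],[0,0,0],1]
    - [[21,-21,1],[0,0,0],1]
    - [[24,-24,3],[0,0,0],1]
    - [[27,-27,6],[0,0,0],1]
    - [[29.3,-30,9],[0,0,0],1]
    - [[29.3,-30,12],[0,0,0],1]
    - [[29.3,-30,12],[0,0,0],1]

```text
time: 2.1
tool_pos: [0.5893, 0.0447, 0.1987]
tool_rot: [-3.114, -0.41, 0.009]
ft_force: [-1.1, -0.7, -1.6]
width: 0.0914
grip_force: 0.0
```

```bash
python3 - <<'E'
from h import *
go((.5986,.0578,.107))
snap('top','t1.png'); snap('side','s1.png')
a=[cv2.imread('pics/t1.png')[90:250,150:350],cv2.imread('pics/s1.png')[90:250,150:350]]
cv2.imwrite('pics/c1.png',np.hstack([cv2.resize(x,None,fx=2,fy=2,interpolation=2) for x in a]))
E
```

```text
t 2.1 at [0.5893 0.0447 0.1987] w 0.0914
(0.5986, 0.0578, 0.107) -> cm [ 1.29 -1.01  9.17]
```

View pics/c1.png

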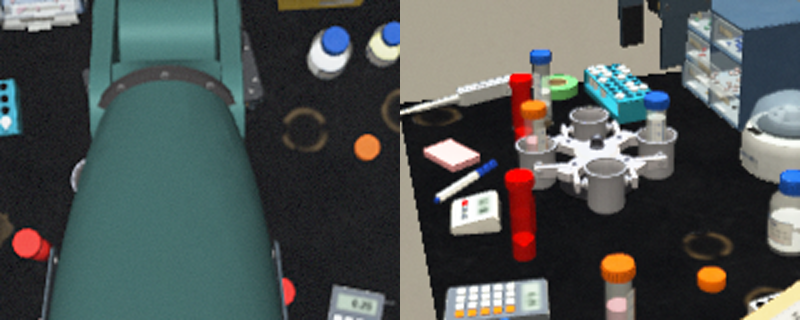

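The top view is blocked by the arm. In the side crop the fingertip at (640,40) hangs above the blue_a cap at (657,100), and both orange tubes and the red look-alikes are untouched. I'll check that the arm has settled.

```bash
python3 - <<'E'
from h import *
go((.5986,.0576,.107))
E
```

```text
t 2.2 at [0.5896 0.0428 0.2017] w 0.0909
(0.5986, 0.0576, 0.107) -> cm [ 1.29 -1.19  9.47]
```

Request:
carry_out:
  moves:
    - [[1.3,-1.2,1],[0,0,0],1]
    - [[1.3,-1.2,3],[0,0,0],1]
    - [[1.3,-1.2,5],[0,0,0],1]
    - [[1.3,-1.2,7],[0,0,0],1]
    - [[1.3,-1.2,8.5],[0,0,0],1]
    - [[1.3,-1.2,9.5],[0,0,0],1]
    - [[1.3,-1.2,9.5],[0,0,0],1]
    - [[1.3,-1.2,9.5],[0,0,0],1]

```text
time: 2.87
tool_pos: [0.601, 0.0565, 0.1102]
tool_rot: [3.115, 0.406, 0.001]
ft_force: [1.2, 0.3, 0.1]
width: 0.0913
grip_force: 0.0
```

Request:
carry_out:
  moves:
    - [[0,0,0],[0,0,0],-0.5]
    - [[0,0,0],[0,0,0],-1]
    - [[0,0,0],[0,0,0],-1]
    - [[0,0,0],[0,0,0],-1]
    - [[0,0,0],[0,0,0],-1]
    - [[0,0,0],[0,0,0],-1]
    - [[0,0,0],[0,0,0],-1]
    - [[0,0,0],[0,0,0],-1]
    - [[0,0,0],[0,0,0],-1]
    - [[0,0,0],[0,0,0],-1]

```text
time: 3.7
tool_pos: [0.6005, 0.0572, 0.1089]
tool_rot: [3.115, 0.407, -0.0]
ft_force: [0.2, 0.5, 0.5]
width: 0.0335
grip_force: 30.0
```

Request:
carry_out:
  moves:
    - [[0,0,-1],[0,0,0],-1]
    - [[0,0,-3],[0,0,0],-1]
    - [[0,0,-5.5],[0,0,0],-1]
    - [[0,0,-8],[0,0,0],-1]
    - [[0,0,-10],[0,0,0],-1]
    - [[0,0,-10],[0,0,0],-1]
    - [[0,0,-10],[0,0,0],-1]

```text
time: 4.28
tool_pos: [0.601, 0.0572, 0.2104]
tool_rot: [3.115, 0.407, 0.004]
ft_force: [0.1, 0.8, -1.6]
width: 0.0334
grip_force: 30.0
```

```bash
python3 - <<'E'
from h import *
c=snap('side','s2.png')
cv2.imwrite('pics/c2.png',cv2.resize(cv2.imread('pics/s2.png')[60:240,170:350],None,fx=3,fy=3,interpolation=2))
go((.505,-.0155,.209),(.505,-.0155,.109))
E
```

```text
t 4.33 at [0.6003 0.0571 0.209 ] w 0.0334
(0.505, -0.0155, 0.209) -> cm [-11.08   4.57   0.  ]
(0.505, -0.0155, 0.109) -> cm [-11.08   4.57  10.  ]
```

View pics/c2.png

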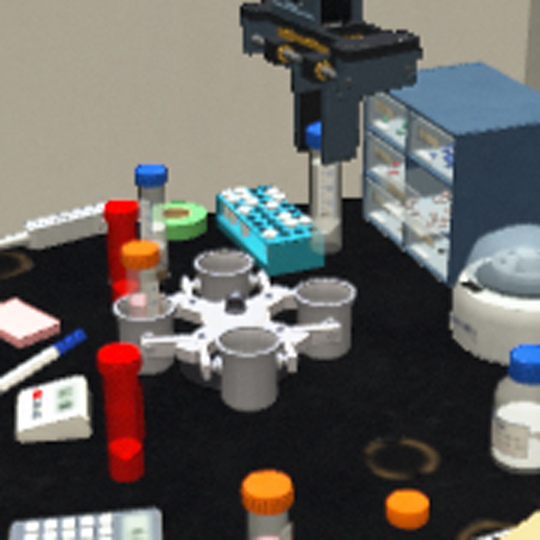

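The side crop shows blue_a hanging upright in the fingers at (325,190), and the far bucket at (325,315) is now empty. Next I carry it to the right bucket, at (248,370) in this view.

Request:
carry_out:
  moves:
    - [[-2,0.8,0],[0,0,0],-1]
    - [[-4.5,1.8,0],[0,0,0],-1]
    - [[-7,2.9,0],[0,0,0],-1]
    - [[-9.5,3.9,0],[0,0,0],-1]
    - [[-11,4.5,0],[0,0,0],-1]
    - [[-11,4.5,0],[0,0,0],-1]
    - [[-11,4.5,0],[0,0,0],-1]
    - [[-11,4.5,1.5],[0,0,0],-1]
    - [[-11,4.5,2.5],[0,0,0],-1]
    - [[-11,4.5,2.5],[0,0,0],-1]

```text
time: 5.17
tool_pos: [0.505, -0.0141, 0.1817]
tool_rot: [-3.114, -0.408, 0.005]
ft_force: [-1.0, 0.7, -1.3]
width: 0.0334
grip_force: 30.0
```

```bash
python3 - <<'E'
from h import *
c=snap('side','s3.png')
cv2.imwrite('pics/c3.png',cv2.resize(cv2.imread('pics/s3.png')[60:240,170:350],None,fx=3,fy=3,interpolation=2))
go((.506,-.0152,.1095))
E
```

```text
t 5.22 at [ 0.5054 -0.0142  0.1827] w 0.0336
(0.506, -0.0152, 0.1095) -> cm [0.05 0.12 7.32]
```

View pics/c3.png

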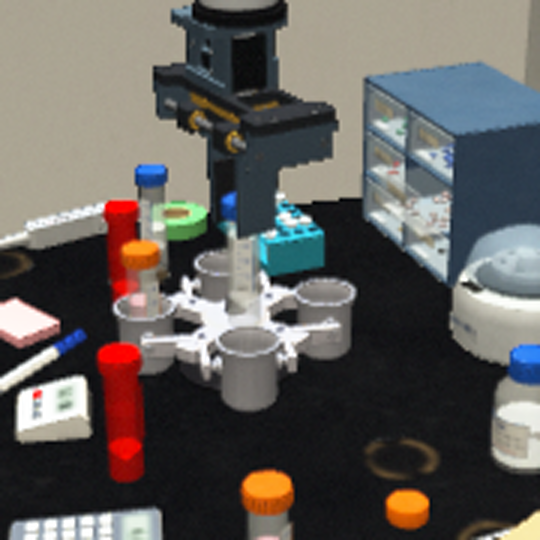

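The tube's foot is at about (242,300) and the right bucket's mouth at (249,343) in the crop. I'll compare these with the projected positions before lowering.

```bash
python3 - <<'E'
from h import *
c=dict(np.load('pics/s3.png.npz'))
def pr(p):
    q=c['world_to_cam']@np.r_[p,1]; return ((c['fx']*q[0]/q[2]+c['cx']-170)*3,(c['fy']*q[1]/q[2]+c['cy']-60)*3)
for n,p in dict(foot=(.505,-.0142,.0935),captop=(.505,-.0142,.2075),tip=(.505,-.0142,.1827),R=(.505,-.0155,.074),L=(.5245,.153,.074),F=(.599,.059,.074),nut=(.5148,.0687,.078),oa=(.430,.0771,.133),bb=(.4875,.3245,.114)).items(): print(n,np.round(pr(np.array(p))))
# inner walls of the mouths: ray heights
for u,v in [(242,290),(242,260),(235,215)]: print(u,v,px(c,170+u/3,60+v/3).round(3))
im=cv2.imread('pics/s3.png')[120:200,225:285]; cv2.imwrite('pics/c4.png',cv2.resize(im,None,fx=7,fy=7,interpolation=2))
E
```

```text
foot [243. 317.]
captop [240. 195.]
tip [241. 223.]
R [244. 338.]
L [219. 260.]
F [320. 290.]
nut [231. 293.]
oa [136. 246.]
bb [146. 167.]
242 290 [ 0.501 -0.03   0.128]
242 260 [ 0.501 -0.03   0.155]
235 215 [ 0.496 -0.031  0.197]
```

View pics/c4.png

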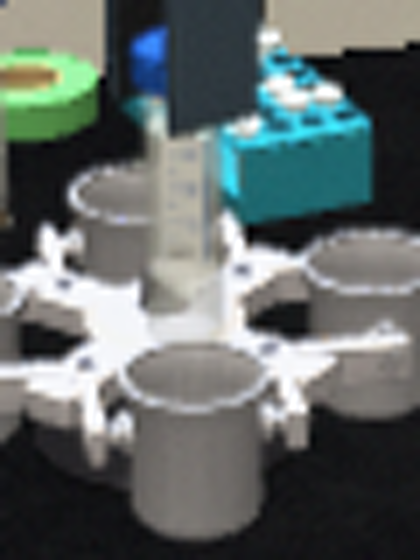

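After removing the picture's common offset of about +5 px, the foot is in line in depth. It sits about 4 mm toward -x of the mouth centre, so I shift +x by 3.5 mm and lower.

Request:
carry_out:
  moves:
    - [[0.35,0.15,0],[0,0,0],-1]
    - [[0.35,0.15,1],[0,0,0],-1]
    - [[0.35,0.15,2],[0,0,0],-1]
    - [[0.35,0.15,3],[0,0,0],-1]
    - [[0.35,0.15,4],[0,0,0],-1]
    - [[0.35,0.15,5],[0,0,0],-1]
    - [[0.35,0.15,6],[0,0,0],-1]
    - [[0.35,0.15,6.5],[0,0,0],-1]
    - [[0.35,0.15,6.8],[0,0,0],-1]
    - [[0.35,0.15,6.8],[0,0,0],-1]

```text
time: 6.05
tool_pos: [0.5092, -0.0151, 0.1152]
tool_rot: [-3.115, -0.407, 0.002]
ft_force: [0.1, -0.2, -0.5]
width: 0.0331
grip_force: 30.0
```

Request:
carry_out:
  moves:
    - [[0,0,0.2],[0,0,0],-1]
    - [[0,0,0.4],[0,0,0],-1]
    - [[0,0,0.55],[0,0,0],-1]
    - [[0,0,0.6],[0,0,0],-1]
    - [[0,0,0.6],[0,0,0],-1]

```text
time: 6.47
tool_pos: [0.5095, -0.0151, 0.11]
tool_rot: [3.115, 0.407, 0.0]
ft_force: [0.4, -0.3, 0.0]
width: 0.0332
grip_force: 30.0
```

Request:
carry_out:
  moves:
    - [[0,0,0.05],[0,0,0],-1]
    - [[0,0,0.1],[0,0,0],-1]
    - [[0,0,0.1],[0,0,0],-1]
    - [[0,0,0.1],[0,0,0],-1]

```text
time: 6.8
tool_pos: [0.5095, -0.0151, 0.109]
tool_rot: [3.115, 0.407, 0.0]
ft_force: [1.0, -0.8, -0.8]
width: 0.0334
grip_force: 30.0
```

Request:
carry_out:
  moves:
    - [[0,0,0.05],[0,0,0],-1]
    - [[0,0,0.1],[0,0,0],-1]
    - [[0,0,0.1],[0,0,0],-1]
    - [[0,0,0.1],[0,0,0],-1]

```text
time: 7.13
tool_pos: [0.5103, -0.0152, 0.1087]
tool_rot: [3.115, 0.407, 0.002]
ft_force: [-0.9, 0.4, 11.3]
width: 0.0336
grip_force: 30.0
```

Contact at the expected height (11 N). I release and rise.

Request:
carry_out:
  moves:
    - [[0,0,0],[0,0,0],-0.1]
    - [[0,0,0],[0,0,0],0.2]
    - [[0,0,0],[0,0,0],0.6]
    - [[0,0,0],[0,0,0],1]
    - [[0,0,0],[0,0,0],1]
    - [[0,0,0],[0,0,0],1]
    - [[0,0,-2],[0,0,0],1]
    - [[0,0,-5],[0,0,0],1]
    - [[0,0,-8],[0,0,0],1]
    - [[0,0,-10],[0,0,0],1]
    - [[0,0,-10],[0,0,0],1]

```text
time: 8.05
tool_pos: [0.5116, -0.0153, 0.212]
tool_rot: [3.114, 0.407, 0.009]
ft_force: [0.9, 0.9, 1.1]
width: 0.091
grip_force: 0.0
```

```bash
python3 - <<'E'
from h import *
go((.4425,-.3045,.2),(.4425,-.3045,.09))
E
```

```text
t 8.05 at [ 0.5116 -0.0153  0.212 ] w 0.091
(0.4425, -0.3045, 0.2) -> cm [-14.12  26.18   1.18]
(0.4425, -0.3045, 0.09) -> cm [-14.18  26.15  12.18]
```

Request:
carry_out:
  moves:
    - [[-1,2,0],[0,0,0],1]
    - [[-2.5,5,0],[0,0,0],1]
    - [[-4.2,8,0],[0,0,0],1]
    - [[-5.8,11,0],[0,0,0],1]
    - [[-7.5,14,0],[0,0,0],1]
    - [[-9.2,17,0],[0,0,0],1]
    - [[-10.8,20,0],[0,0,0],1]
    - [[-12.5,23,0],[0,0,0],1]
    - [[-14.1,26,0],[0,0,0],1]
    - [[-14.1,26.1,0],[0,0,0],1]
    - [[-14.1,26.1,2],[0,0,0],1]
    - [[-14.1,26.1,2],[0,0,0],1]

```text
time: 9.05
tool_pos: [0.4387, -0.3029, 0.1849]
tool_rot: [-3.113, -0.405, 0.004]
ft_force: [-1.1, 1.3, -0.1]
width: 0.0909
grip_force: 0.0
```

```bash
python3 - <<'E'
from h import *
c=snap('side','s5.png');t=snap('top','t5.png')
a=[cv2.imread('pics/t5.png')[90:250,150:410],cv2.imread('pics/s5.png')[120:280,170:330]]
cv2.imwrite('pics/c5.png',np.hstack([cv2.resize(a[0],None,fx=1.5,fy=2.5),cv2.resize(a[1],None,fx=2.5,fy=2.5,interpolation=2)]))
go((.4425,-.3045,.09))
E
```

```text
t 9.15 at [ 0.4397 -0.3028  0.1871] w 0.0909
(0.4425, -0.3045, 0.09) -> cm [0.24 0.25 9.71]
```

View pics/c5.png

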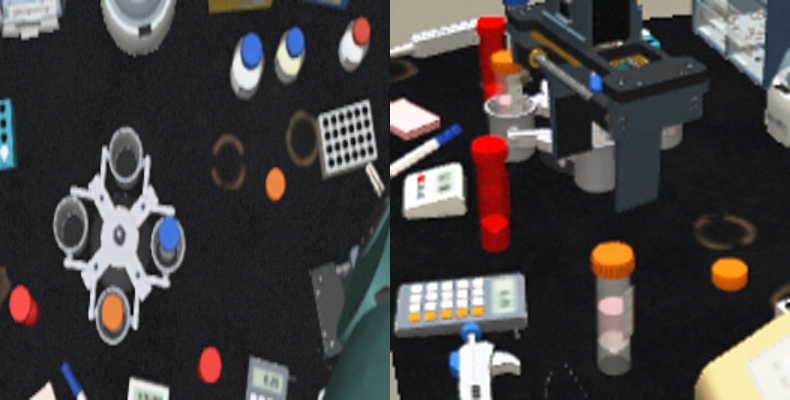

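blue_a stands in the right bucket, with its cap at (170,232) in the top half of the picture. The far bucket at (125,150) is empty. The gripper is over orange_b, whose cap is at (612,260), so I descend and grasp.

Request:
carry_out:
  moves:
    - [[0.3,0.25,1],[0,0,0],1]
    - [[0.3,0.25,3],[0,0,0],1]
    - [[0.3,0.25,5],[0,0,0],1]
    - [[0.3,0.25,7],[0,0,0],1]
    - [[0.3,0.25,8.7],[0,0,0],1]
    - [[0.3,0.25,9.6],[0,0,0],1]
    - [[0.3,0.25,9.6],[0,0,0],1]
    - [[0.3,0.25,9.6],[0,0,0],1]

```text
time: 9.82
tool_pos: [0.4441, -0.3051, 0.0921]
tool_rot: [-3.115, -0.408, 0.0]
ft_force: [0.4, -0.0, 0.4]
width: 0.0909
grip_force: 0.0
```

Request:
carry_out:
  moves:
    - [[0,0,0],[0,0,0],-0.5]
    - [[0,0,0],[0,0,0],-1]
    - [[0,0,0],[0,0,0],-1]
    - [[0,0,0],[0,0,0],-1]
    - [[0,0,0],[0,0,0],-1]
    - [[0,0,0],[0,0,0],-1]
    - [[0,0,0],[0,0,0],-1]
    - [[0,0,0],[0,0,0],-1]
    - [[0,0,0],[0,0,0],-1]
    - [[0,0,0],[0,0,0],-1]

```text
time: 10.65
tool_pos: [0.4438, -0.3053, 0.0919]
tool_rot: [3.115, 0.407, 0.0]
ft_force: [0.9, -0.0, 0.2]
width: 0.0333
grip_force: 30.0
```

Request:
carry_out:
  moves:
    - [[0,0,-1],[0,0,0],-1]
    - [[0,0,-3],[0,0,0],-1]
    - [[0,0,-6],[0,0,0],-1]
    - [[0,0,-9],[0,0,0],-1]
    - [[0,0,-12],[0,0,0],-1]
    - [[0,0,-15],[0,0,0],-1]
    - [[0,0,-17],[0,0,0],-1]
    - [[0,0,-17],[0,0,0],-1]
    - [[0,0,-17],[0,0,0],-1]

```text
time: 11.4
tool_pos: [0.4441, -0.3055, 0.2634]
tool_rot: [3.113, 0.407, 0.003]
ft_force: [0.2, -1.0, -1.1]
width: 0.0335
grip_force: 30.0
```

```bash
python3 - <<'E'
from h import *
go((.600,.059,.26),(.600,.059,.109))
E
```

```text
t 11.4 at [ 0.4441 -0.3055  0.2634] w 0.0335
(0.6, 0.059, 0.26) -> cm [ 24.43 -31.22   0.32]
(0.6, 0.059, 0.109) -> cm [ 24.4  -31.25  15.42]
```

Request:
carry_out:
  moves:
    - [[1.5,-2,0],[0,0,0],-1]
    - [[3.8,-4.8,0],[0,0,0],-1]
    - [[6,-7.7,0],[0,0,0],-1]
    - [[8.3,-10.6,0],[0,0,0],-1]
    - [[10.6,-13.5,0],[0,0,0],-1]
    - [[12.9,-16.5,0],[0,0,0],-1]
    - [[15.2,-19.4,0],[0,0,0],-1]
    - [[17.5,-22.3,0],[0,0,0],-1]
    - [[19.8,-25.2,0],[0,0,0],-1]
    - [[22,-28,0],[0,0,0],-1]
    - [[24.4,-31.2,0],[0,0,0],-1]
    - [[24.4,-31.2,0],[0,0,0],-1]

```text
time: 12.4
tool_pos: [0.6005, 0.0638, 0.2607]
tool_rot: [-3.114, -0.411, 0.002]
ft_force: [0.2, -1.3, -0.6]
width: 0.0332
grip_force: 30.0
```

Request:
carry_out:
  moves:
    - [[0,0,2],[0,0,0],-1]
    - [[0,0,4],[0,0,0],-1]
    - [[0,0,6],[0,0,0],-1]
    - [[0,0,7],[0,0,0],-1]
    - [[0,0,7],[0,0,0],-1]

```text
time: 12.82
tool_pos: [0.5975, 0.0587, 0.1888]
tool_rot: [-3.115, -0.407, 0.008]
ft_force: [-0.5, -0.2, 0.0]
width: 0.0336
grip_force: 30.0
```

```bash
python3 - <<'E'
from h import *
c=snap('side','s6.png')
cv2.imwrite('pics/c6.png',cv2.resize(cv2.imread('pics/s6.png')[120:200,205:305],None,fx=7,fy=7,interpolation=2))
go((.600,.059,.111))
E
```

```text
t 12.87 at [0.5985 0.0588 0.1906] w 0.0335
(0.6, 0.059, 0.111) -> cm [0.17 0.02 7.96]
```

View pics/c6.png

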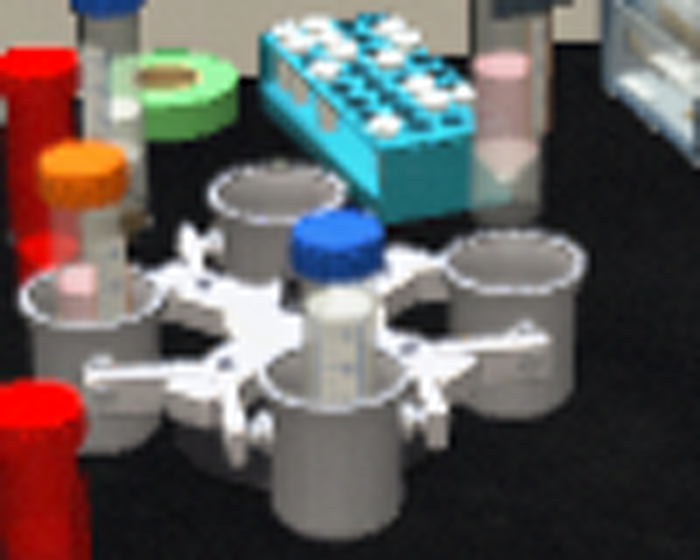

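The blue_a tube (338,250) is centred and fully down in its bucket. orange_b's foot (505,205) is about 4 mm left, toward -x, of the far bucket's mouth centre (515,263). I correct that and lower.

Request:
carry_out:
  moves:
    - [[0.4,0.1,0],[0,0,0],-1]
    - [[0.4,0.1,1],[0,0,0],-1]
    - [[0.4,0.1,2],[0,0,0],-1]
    - [[0.4,0.1,3],[0,0,0],-1]
    - [[0.4,0.1,4],[0,0,0],-1]
    - [[0.4,0.1,5],[0,0,0],-1]
    - [[0.4,0.1,6],[0,0,0],-1]
    - [[0.4,0.1,7],[0,0,0],-1]
    - [[0.4,0.1,7.4],[0,0,0],-1]
    - [[0.4,0.1,7.6],[0,0,0],-1]
    - [[0.4,0.1,7.6],[0,0,0],-1]

```text
time: 13.78
tool_pos: [0.6035, 0.059, 0.1155]
tool_rot: [-3.115, -0.407, 0.001]
ft_force: [-0.2, 0.3, -1.2]
width: 0.0335
grip_force: 30.0
```

Request:
carry_out:
  moves:
    - [[0,0,0.1],[0,0,0],-1]
    - [[0,0,0.2],[0,0,0],-1]
    - [[0,0,0.3],[0,0,0],-1]
    - [[0,0,0.35],[0,0,0],-1]
    - [[0,0,0.35],[0,0,0],-1]

```text
time: 14.2
tool_pos: [0.6037, 0.059, 0.1125]
tool_rot: [3.115, 0.407, 0.0]
ft_force: [0.5, 0.0, -0.4]
width: 0.0333
grip_force: 30.0
```

Request:
carry_out:
  moves:
    - [[0,0,0.05],[0,0,0],-1]
    - [[0,0,0.1],[0,0,0],-1]
    - [[0,0,0.1],[0,0,0],-1]
    - [[0,0,0.1],[0,0,0],-1]

```text
time: 14.53
tool_pos: [0.6036, 0.059, 0.1114]
tool_rot: [3.115, 0.407, -0.0]
ft_force: [-0.1, -0.1, -0.8]
width: 0.0333
grip_force: 30.0
```

Request:
carry_out:
  moves:
    - [[0,0,0.05],[0,0,0],-1]
    - [[0,0,0.1],[0,0,0],-1]
    - [[0,0,0.1],[0,0,0],-1]
    - [[0,0,0.1],[0,0,0],-1]

```text
time: 14.87
tool_pos: [0.604, 0.059, 0.1108]
tool_rot: [3.115, 0.407, 0.001]
ft_force: [-0.7, -0.5, 4.7]
width: 0.0333
grip_force: 30.0
```

Contact at the expected height (4.7 N). I release and rise.

Request:
carry_out:
  moves:
    - [[0,0,0],[0,0,0],-0.1]
    - [[0,0,0],[0,0,0],0.2]
    - [[0,0,0],[0,0,0],0.6]
    - [[0,0,0],[0,0,0],1]
    - [[0,0,0],[0,0,0],1]
    - [[0,0,0],[0,0,0],1]
    - [[0,0,-2],[0,0,0],1]
    - [[0,0,-5],[0,0,0],1]
    - [[0,0,-8],[0,0,0],1]
    - [[0,0,-10],[0,0,0],1]
    - [[0,0,-10],[0,0,0],1]

```text
time: 15.78
tool_pos: [0.6058, 0.0592, 0.215]
tool_rot: [3.115, 0.407, 0.01]
ft_force: [0.4, -0.5, 1.6]
width: 0.0914
grip_force: 0.0
```

```bash
python3 - <<'E'
from h import *
go((.4875,.3245,.21),(.4875,.3245,.091))
E
```

```text
t 15.78 at [0.6058 0.0592 0.215 ] w 0.0914
(0.4875, 0.3245, 0.21) -> cm [ -4.62 -28.68   0.44]
(0.4875, 0.3245, 0.091) -> cm [ -4.69 -28.7   12.34]
```

Request:
carry_out:
  moves:
    - [[-0.4,-2,0],[0,0,0],1]
    - [[-0.9,-5,0],[0,0,0],1]
    - [[-1.4,-8,0],[0,0,0],1]
    - [[-1.9,-11,0],[0,0,0],1]
    - [[-2.4,-14,0],[0,0,0],1]
    - [[-2.9,-17,0],[0,0,0],1]
    - [[-3.4,-20,0],[0,0,0],1]
    - [[-3.9,-23,0],[0,0,0],1]
    - [[-4.4,-26,0],[0,0,0],1]
    - [[-4.6,-28.7,0],[0,0,0],1]
    - [[-4.6,-28.7,2],[0,0,0],1]
    - [[-4.6,-28.7,2],[0,0,0],1]

```text
time: 16.78
tool_pos: [0.4834, 0.3248, 0.1874]
tool_rot: [3.113, 0.41, -0.005]
ft_force: [-1.0, -1.2, -1.6]
width: 0.0913
grip_force: 0.0
```

```bash
python3 - <<'E'
from h import *
c=snap('side','s7.png');t=snap('top','t7.png')
a=[cv2.imread('pics/t7.png')[90:250,80:300],cv2.imread('pics/s7.png')[80:240,170:330]]
cv2.imwrite('pics/c7.png',np.hstack([cv2.resize(x,None,fx=2,fy=2,interpolation=2) for x in a]))
go((.4875,.3245,.091))
E
```

```text
t 16.88 at [0.4848 0.3241 0.1896] w 0.0915
(0.4875, 0.3245, 0.091) -> cm [0.29 0.02 9.86]
```

View pics/c7.png

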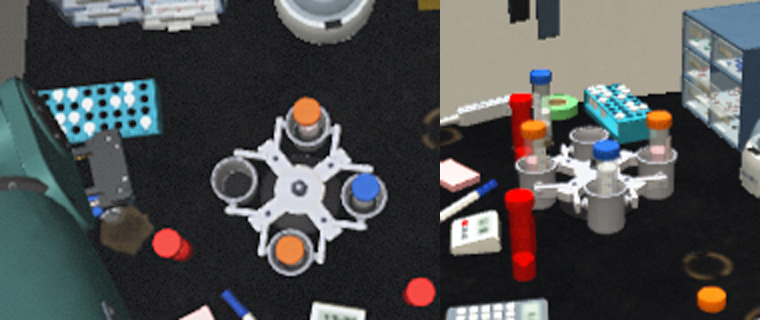

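In the top half of the picture the orange caps are opposite each other, at (306,112) and (290,250). Blue is at (366,188) and the left bucket at (234,180) is empty. The red tube at (172,245) is clear of the gripper, so I grasp blue_b.

Request:
carry_out:
  moves:
    - [[0.3,0,1],[0,0,0],1]
    - [[0.3,0,3],[0,0,0],1]
    - [[0.3,0,5],[0,0,0],1]
    - [[0.3,0,7],[0,0,0],1]
    - [[0.3,0,8.8],[0,0,0],1]
    - [[0.3,0,9.8],[0,0,0],1]
    - [[0.3,0,9.8],[0,0,0],1]
    - [[0.3,0,9.8],[0,0,0],1]

```text
time: 17.55
tool_pos: [0.4887, 0.325, 0.0925]
tool_rot: [3.115, 0.406, -0.001]
ft_force: [-0.3, 0.2, 0.2]
width: 0.091
grip_force: 0.0
```

Request:
carry_out:
  moves:
    - [[0,0,0],[0,0,0],-0.5]
    - [[0,0,0],[0,0,0],-1]
    - [[0,0,0],[0,0,0],-1]
    - [[0,0,0],[0,0,0],-1]
    - [[0,0,0],[0,0,0],-1]
    - [[0,0,0],[0,0,0],-1]
    - [[0,0,0],[0,0,0],-1]
    - [[0,0,0],[0,0,0],-1]
    - [[0,0,0],[0,0,0],-1]
    - [[0,0,0],[0,0,0],-1]

```text
time: 18.38
tool_pos: [0.4883, 0.3253, 0.0924]
tool_rot: [3.115, 0.407, -0.0]
ft_force: [1.3, 0.2, 0.5]
width: 0.0334
grip_force: 30.0
```

Request:
carry_out:
  moves:
    - [[0,0,-1],[0,0,0],-1]
    - [[0,0,-3],[0,0,0],-1]
    - [[0,0,-6],[0,0,0],-1]
    - [[0,0,-9],[0,0,0],-1]
    - [[0,0,-12],[0,0,0],-1]
    - [[0,0,-15],[0,0,0],-1]
    - [[0,0,-15],[0,0,0],-1]
    - [[0,0,-15],[0,0,0],-1]

```text
time: 19.05
tool_pos: [0.489, 0.3258, 0.2447]
tool_rot: [-3.114, -0.407, -0.005]
ft_force: [-1.0, -0.1, -1.2]
width: 0.0335
grip_force: 30.0
```

```bash
python3 - <<'E'
from h import *
go((.529,.153,.24),(.529,.153,.11))
E
```

```text
t 19.05 at [0.489  0.3258 0.2447] w 0.0335
(0.529, 0.153, 0.24) -> cm [-0.58 17.73  0.45]
(0.529, 0.153, 0.11) -> cm [-0.62 17.74 13.45]
```

Request:
carry_out:
  moves:
    - [[0,2,0],[0,0,0],-1]
    - [[-0.1,5,0],[0,0,0],-1]
    - [[-0.2,8,0],[0,0,0],-1]
    - [[-0.3,11,0],[0,0,0],-1]
    - [[-0.4,14,0],[0,0,0],-1]
    - [[-0.5,16.5,0],[0,0,0],-1]
    - [[-0.6,17.7,0],[0,0,0],-1]
    - [[-0.6,17.7,1],[0,0,0],-1]
    - [[-0.6,17.7,3],[0,0,0],-1]
    - [[-0.6,17.7,5],[0,0,0],-1]
    - [[-0.6,17.7,5],[0,0,0],-1]
    - [[-0.6,17.7,5],[0,0,0],-1]

```text
time: 20.05
tool_pos: [0.5269, 0.1533, 0.1911]
tool_rot: [3.115, 0.408, -0.005]
ft_force: [0.9, 0.4, 0.1]
width: 0.0337
grip_force: 30.0
```

```bash
python3 - <<'E'
from h import *
c=snap('side','s8.png')
cv2.imwrite('pics/c8.png',cv2.resize(cv2.imread('pics/s8.png')[100:180,205:305],None,fx=7,fy=7,interpolation=2))
go((.529,.1535,.1115))
E
```

```text
t 20.1 at [0.5277 0.1534 0.1923] w 0.0333
(0.529, 0.1535, 0.1115) -> cm [0.14 0.02 8.08]
```

View pics/c8.png

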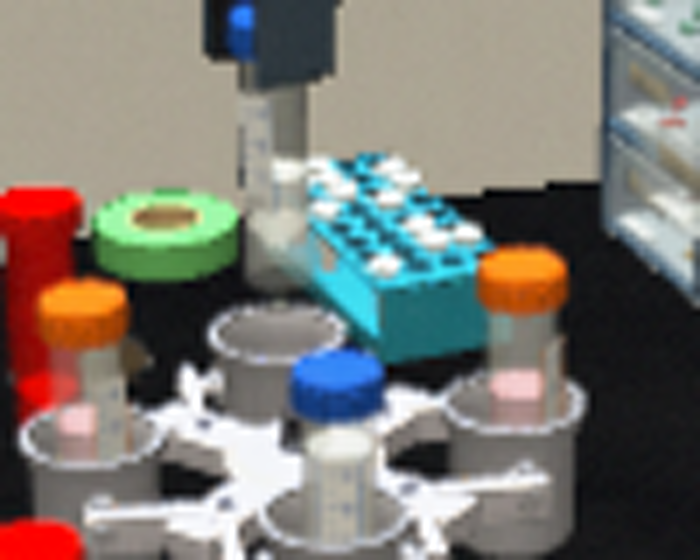

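blue_b's foot (277,280) is lined up with the left bucket's mouth (278,333), and orange_b (522,310) is centred in the far bucket. I lower it.

Request:
carry_out:
  moves:
    - [[0.1,0,1],[0,0,0],-1]
    - [[0.1,0,2],[0,0,0],-1]
    - [[0.1,0,3],[0,0,0],-1]
    - [[0.1,0,4],[0,0,0],-1]
    - [[0.1,0,5],[0,0,0],-1]
    - [[0.1,0,6],[0,0,0],-1]
    - [[0.1,0,7],[0,0,0],-1]
    - [[0.1,0,7.5],[0,0,0],-1]
    - [[0.1,0,7.8],[0,0,0],-1]
    - [[0.1,0,7.9],[0,0,0],-1]
    - [[0.1,0,7.9],[0,0,0],-1]

```text
time: 21.02
tool_pos: [0.529, 0.153, 0.1134]
tool_rot: [-3.115, -0.407, -0.0]
ft_force: [-0.1, 0.4, 0.1]
width: 0.0337
grip_force: 30.0
```

Request:
carry_out:
  moves:
    - [[0,0,0.05],[0,0,0],-1]
    - [[0,0,0.1],[0,0,0],-1]
    - [[0,0,0.15],[0,0,0],-1]
    - [[0,0,0.15],[0,0,0],-1]
    - [[0,0,0.15],[0,0,0],-1]

```text
time: 21.43
tool_pos: [0.5291, 0.153, 0.1121]
tool_rot: [-3.115, -0.407, -0.0]
ft_force: [-0.4, -1.2, -0.8]
width: 0.0335
grip_force: 30.0
```

Request:
carry_out:
  moves:
    - [[0,0,0.05],[0,0,0],-1]
    - [[0,0,0.1],[0,0,0],-1]
    - [[0,0,0.1],[0,0,0],-1]
    - [[0,0,0.1],[0,0,0],-1]

```text
time: 21.77
tool_pos: [0.5294, 0.1531, 0.1113]
tool_rot: [-3.115, -0.407, -0.001]
ft_force: [0.6, -1.2, 5.5]
width: 0.0335
grip_force: 30.0
```

Request:
carry_out:
  moves:
    - [[0,0,0],[0,0,0],-0.1]
    - [[0,0,0],[0,0,0],0.2]
    - [[0,0,0],[0,0,0],0.6]
    - [[0,0,0],[0,0,0],1]
    - [[0,0,0],[0,0,0],1]
    - [[0,0,0],[0,0,0],1]
    - [[0,0,-2],[0,0,0],1]
    - [[0,0,-5],[0,0,0],1]
    - [[0,0,-8],[0,0,0],1]
    - [[0,0,-11],[0,0,0],1]
    - [[0,0,-13],[0,0,0],1]

```text
time: 22.68
tool_pos: [0.5296, 0.1532, 0.2438]
tool_rot: [-3.115, -0.407, -0.004]
ft_force: [-0.0, -0.1, 0.1]
width: 0.0911
grip_force: 0.0
```

Request:
carry_out:
  moves:
    - [[0,-2,0],[0,0,0],1]
    - [[0,-5,0],[0,0,0],1]
    - [[0,-8,0],[0,0,0],1]
    - [[0,-11,0],[0,0,0],1]
    - [[0,-14,0],[0,0,0],1]
    - [[0,-17,0],[0,0,0],1]
    - [[0,-17,0],[0,0,0],1]
    - [[0,-17,0],[0,0,0],1]

```text
time: 23.35
tool_pos: [0.4848, 0.3183, 0.2408]
tool_rot: [3.115, 0.41, -0.0]
ft_force: [0.2, -0.3, -0.8]
width: 0.0912
grip_force: 0.0
```

```bash
python3 - <<'E'
from h import *
c=snap('side','s9.png');t=snap('top','t9.png')
a=[cv2.imread('pics/t9.png')[110:250,130:310],cv2.imread('pics/s9.png')[100:240,190:330]]
cv2.imwrite('pics/c9.png',np.hstack([cv2.resize(x,None,fx=2.5,fy=2.5,interpolation=2) for x in a]))
hsv=cv2.cvtColor(t['img'],cv2.COLOR_RGB2HSV)
for g in [(.599,.059),(.43,.077),(.5245,.153),(.507,-.0155)]:
    P=np.array([px(t,x,y) for y in range(130,235) for x in range(180,280) if hsv[y,x,1]>130]);k=P[(np.hypot(P[:,0]-g[0],P[:,1]-g[1])<.03)&(P[:,2]>.1)]
    print(g,len(k),k.mean(0).round(4) if len(k) else '',np.median(k[:,2]) if len(k) else '')
E
```

```text
(0.599, 0.059) 149 [0.6023 0.0589 0.1341] 0.13427203327318882
(0.43, 0.077) 153 [0.4297 0.0773 0.1339] 0.13373024941140876
(0.5245, 0.153) 149 [0.5286 0.1521 0.134 ] 0.1339264231273496
(0.507, -0.0155) 144 [ 0.5081 -0.015   0.1343] 0.1345158253580092
```

View pics/c9.png

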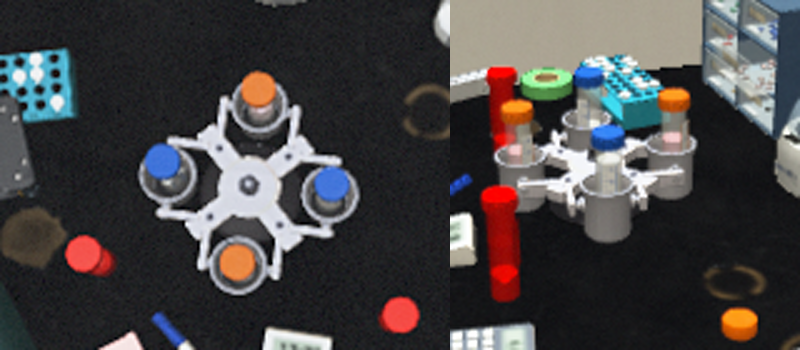

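All four tubes are seated with cap tops at 0.134 m. The orange caps are opposite at (258,88) and (237,263), the blue at (162,160) and (332,183), and the arm is clear. I'm handing it in.

```bash
python3 -c "
from cell import robot
print(robot.finish_job())"
```

```text
the job is handed in; nothing more can be done
None
```

The rotor is balanced and fully loaded, and the job is handed in: all four tubes are down in their buckets, orange opposite orange and blue opposite blue, at about 23 s of the 80 s limit; no verdict came back.

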